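# Clear the cap press, flip its safety catch and hold the press lever down

### The job

Pick the two broken cap pieces off the front of the press's base plate and drop them in the grey waste bin. Then flip the press's safety catch up and right over towards you, past upright, and only after that pull the press lever all the way towards you to its stop and keep hold of it: the program finishes while still holding the lever fully pulled against its spring. Leave the whole cap, the bottles and the other things where they are.

Things in the scene. Friction and masses are not known exactly. Their poses are not given: they have to be found in the camera images.
- press: Fixed hand press. Steel base plate 300 (x) by 330 (y), 20 thick: x -150..150, y -170..160 in its frame (mm). Grey column and head at the rear left (head x 10..145, y 38..122, z 165..250) over a fixed capped jar at x 40, y 80, top z 92. Origin on the table under the plate; x away from the operator, y left, z up. May be turned by up to 9 degrees.
- catch (a joint): Safety catch: steel strut 93 mm long, 18 wide, 14 thick, at the right of the press, before the lever. Rad about a level hinge along the press's y: 0 = level, pointing away from the operator (+x), its free end at the lever's lug, blocking it; swings up (1.57 = upright) and over towards the operator, stop at 2.5. Stiff (about 2 N at the grip point), stays where left.
- catch_hinge (a point): Centre of the catch's hinge, 100 mm above the table, at (-80, -130) mm in the press frame. Two cheeks hold it (x 26 mm, y 34 mm overall, top at z 112).
- catch_grip (a point): Point on the strut's centre line 65 mm from the hinge, 28 mm short of the free end; moves with the catch. Can be pinched from above across its 18 mm width (along the press's y).
- lever (a joint): Press lever, 190 mm from pivot to handle. Rad about a level axis along the press's y: 0 = rest, leaning 0.40 from upright away from the operator; grows as the handle is pulled over towards the operator (-x of the press); stop at 0.92 = fully pulled, ram down on the jar cap. A spring returns it when let go: about 2 N at the handle at rest, 8 N fully pulled.
- lever_pivot (a point): Centre of the lever's pivot, 60 mm above the table, at (30, -130) mm in the press frame.
- lever_handle (a point): Middle of the lever's handle: black round bar, 18 mm diameter, level, along the press's y, 190 mm from the pivot axis, free all round. It runs from the lever arm, 62 mm to the right of this point, to 48 mm to its left. Height over the table about 235 mm at rest, 250 at most on the way, 227 fully pulled.
- shard_a_center (a point): Debris: broken black screw cap on the front of the press's base plate, closed side up, 17 to 35 g. D-shaped: 48 mm across along its y (parallel outer faces), from -7 mm (flat broken side) to +24 mm (round side) along its x, 20 mm high. This point is half-way up (10 mm over the plate), midway between the parallel faces: grip there along its y.
- shard_b_center (a point): Second broken cap piece, of the same shape and size, to the left of the first on the base plate.
- bin: Grey open waste bin, fixed, outside 160 by 160 mm and 75 mm high, walls and floor 5 mm; stands to the left or the right of the press. Origin: centre of its underside; axes along its walls.
- basket: White basket of the same footprint (160 by 160, 60 mm high) filled with jars, black caps up to z 74; fixed, on the other side of the press. Bystander.
- tall_bottle: Bystander, loose: tall shiny metal-clad bottle, 42 dia x 135 high mm; origin at its underside. Leave it alone.
- short_bottle: Bystander, loose: slimmer, shorter shiny metal-clad bottle, 34 dia x 100 high mm; origin at its underside. Leave it alone.
- squat_jar: Bystander, loose: low shiny metal-clad jar, 64 dia x 52 high mm; origin at its underside. Leave it alone.
- beaker: Bystander, loose: open glass beaker, 68 dia x 85 high mm; origin at its underside. Leave it alone.
- spatula: Bystander, loose: steel spatula, 190 long, lying flat (origin under its middle). Leave it alone.
- whole_cap: Bystander, loose: unbroken round black screw cap, 48 dia x 20 high, standing on the rear right part of the press's base plate, below the lever; not debris. Leave it alone.
There are look-alikes about, which are no part of the job. Leave any green or white look-alike of the part that bears shard_a_center alone.

How it is judged:
By the outcome, as a careful person would: the job done as asked, in the order asked, and still so for the second after the job is handed in, while the arm keeps its last pose, push and grip.
It also fails if it takes over 72 s, if anything falls off the work surface, if the arm or the gripper's body presses on something with over 40 N, if the wrist force passes 120 N, or if a joint passes its speed limit or range.

### The arm

A 7-joint arm with a two-finger parallel gripper is mounted at the origin on the work surface. World frame = base frame: x ahead of the robot, y to its left, z up, the work surface at z = 0. Lengths are in m, angles in rad, forces in N, time in s.
With the tool pointing down it reaches from about 0.35 to 0.9 m from the base axis. Payload 8.1 kg.
Tool frame: the origin (TCP) lies at the very end of the fingers, on their centre line; the grasp point (between the pads) lies bot.hold_point_z behind it (bot.hold_point_z is the distance from the TCP to the grasp point, in m); x points along the fingers, z is the direction in which the jaws open and shut, and the axes are right-handed (so a half turn about x gives the same grasp; the last joint's range is limited). The gripper opens to 92 mm and grips with 3 to 60 N. Pads are 19 mm wide; open, the fingers measure 130 mm over their backs; the gripper's body (75 mm by 190 mm) begins 47 mm behind the grasp point.
Start: joints at [1.056, 0.434, 0.025, 1.573, -0.012, 1.134, -0.075], TCP at [0.25, -0.573, 0.227] pointing down, gripper open.
Joint ranges: [-2.62, 2.62], [-0.44, 2.09], [-1.27, 1.32], [0.08, 2.57], [-1.32, 4.46], [0.12, 2], [-2.74, 2.74]. Speed limits (rad/s): [2.22, 2.22, 3.01, 3.01, 3.14, 3.14, 3.14].

### API

Orientations are given as [roll, pitch, yaw] about the fixed x, y, z axes, in that order (R = Rz(yaw) Ry(pitch) Rx(roll)).
In Python, from rig import bot gives the robot as it stands.
- The arm moves only by the tool drive_tool, never from a script. Its argument "increments" is a list of rows, each an object of numbers: "grip": the closure, from 0 (fully open) to 1 (shut); "dx", "dy", "dz": the shift along the tool's x, y, z in m; "spin": the turn about the tool's x in degrees. In form: [{"grip": .., "dx": .., "dy": .., "dz": .., "spin": ..}, ...]. A call has 1 to 20 rows; each row shifts and turns the commanded pose from where the row before left it, along the tool's axes as they then stand; what a row does not reach is not made up. A row lasts 1/8 s, in which the tool goes at most 62.5 mm and 10.7 degrees, less where a joint would pass 70% of its speed; a pose out of reach is approached as far as the arm can. A call with a gripper value outside its range is refused whole. The fingers move at their own pace and stop on an object; "grip_force" is the grip in N (left out, the last holds). Time passes only in rows, so rows that do not move let the fingers close. It gives the time, the measured TCP pose, the force and the opening at its end, in the units of the state.
- bot.state(): the state, without advancing time (a new reading comes with each control period).
- bot.snapshot(name): name is "scene" or "top" or "wrist"; returns a dict with "pixels" (400x640x3 uint8, red, green, blue), "depth" (400x640 float32, m along the optical axis (not along the pixel's ray), 0 where there is no reading), "fx", "fy", "cx", "cy" (pixels), "R" (3x3) and "t" (3): a world point X has camera coordinates R X + t; the wrist camera has in their place "hand_eye" (4x4, takes a point from camera to tool coordinates, whose origin is the TCP and whose axes are the tool frame's). Camera axes: x right, y down, z forward; pixel columns grow to the right and rows downward; lengths in m; the calibration is good to about 2 mm. A picture is of the moment at which its call begins: read the wrist's pose just before it.
- bot.hand_in(): hands the job in, once; it reports no verdict.
The state is a dict: "time_s": time; "joints": joint angles; "qd": joint speeds; "tau": joint torques, N m; "eef_pos": TCP position; "tool_rot": TCP orientation; "contact_force": force on the tool from outside, world axes, zero at the start; "torque": the same for the moment, N m; "opening": finger opening in m.
Only numpy, scipy, OpenCV 4.12 (cv2) and the standard library are available. Lean on these libraries where they do the work, as an engineer would, in place of code of your own. Each camera call takes 0.05 s, during which the arm holds its last target.

## Working session

There is one attempt and no reset: what is moved stays moved. The work goes in short steps, Python scripts to look and compute and a tool call to move; the robot and the scene stay as the last step left them, time stands still between calls to the robot, and variables do not carry over. Pictures are saved under pics/ and viewed, and the job is handed in when it is done.

Besides the shell and the picture viewer there is one more tool, called after ">>>" as name([rows], argument=value, ...), one row to a line, values as JSON. drive_tool: Moves the arm, as the interface text tells. Its arguments: {"type":"object","properties":{"increments":{"type":"array","items":{"type":"object","properties":{"grip":{"type":"number"},"dx":{"type":"number"},"dy":{"type":"number"},"dz":{"type":"number"},"spin":{"type":"number"}}}},"grip_force":{"type":"number"}},"required":["increments"]}

```bash
mkdir -p pics; ls; python3 - <<'E'
from rig import bot
import cv2,pickle
print(bot.state(), bot.hold_point_z)
for n in ("scene","top","wrist"):
    s=bot.snapshot(n); pickle.dump(s,open(f"pics/{n}0.pkl","wb"))
    cv2.imwrite(f"pics/{n}0.png",s["pixels"][:,:,::-1])
    print(n,{k:v for k,v in s.items() if k not in("pixels","depth")})
E
```

```text
pics
{'time_s': 0.0, 'joints': array([ 1.05636522,  0.43523176,  0.02493751,  1.5741239 , -0.01162339,
        1.13397883, -0.07510937]), 'qd': array([-1.08260931e-04,  9.64981352e-04, -1.25268744e-03,  1.74220532e-03,
       -7.68366993e-05, -1.12140761e-03,  8.62372268e-04]), 'tau': array([ 4.49948652e-05, -6.67840862e+01,  9.84716713e-01, -3.14462793e+01,
       -6.07933220e-02,  4.27817472e-02,  1.87264268e-04]), 'eef_pos': array([ 0.24994341, -0.57227628,  0.22592873]), 'tool_rot': array([-3.07324758,  1.56919925,  2.05091529]), 'contact_force': array([-0.06014177, -0.64159616, -0.53274533]), 'torque': array([ 0.00583057, -0.01252734,  0.02096545]), 'opening': 0.09163234354325893} 0.0188
scene {'fx': 389.66613832039474, 'fy': 389.66613832039474, 'cx': 320.5032585567638, 'cy': 198.57845845566908, 'R': array([[-0.49298816,  0.87003367,  0.00202392],
       [ 0.72472608,  0.41193724, -0.55234031],
       [-0.48138839, -0.27083044, -0.83361627]]), 't': array([ 0.24966979, -0.29323538,  1.36414652])}
top {'fx': 445.8733185201965, 'fy': 445.8733185201965, 'cx': 315.2519707818089, 'cy': 197.04494269535465, 'R': array([[ 0.11725856, -0.99309072,  0.00461029],
       [-0.97005216, -0.11553019, -0.21366232],
       [ 0.21271869,  0.02058151, -0.9768967 ]]), 't': array([-0.03725315,  0.5234656 ,  1.24069673])}
wrist {'fx': 337.87675470907817, 'fy': 337.87675470907817, 'cx': 308.89978735754033, 'cy': 199.6293451249719, 'hand_eye': array([[ 8.80919537e-04, -2.43146709e-01,  9.69989125e-01,
        -1.58304387e-01],
       [ 1.62616628e-03, -9.69987870e-01, -2.43147871e-01,
         6.57475393e-02],
       [ 9.99998290e-01,  1.79155732e-03, -4.59084286e-04,
        -5.10630083e-04],
       [ 0.00000000e+00,  0.00000000e+00,  0.00000000e+00,
         1.00000000e+00]])}
```

View pics/scene0.png

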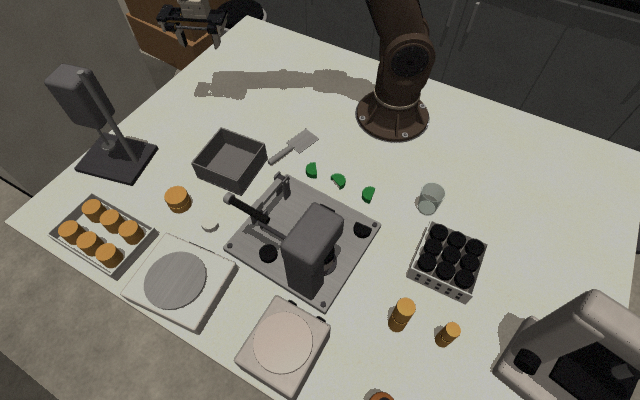

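View pics/top0.png

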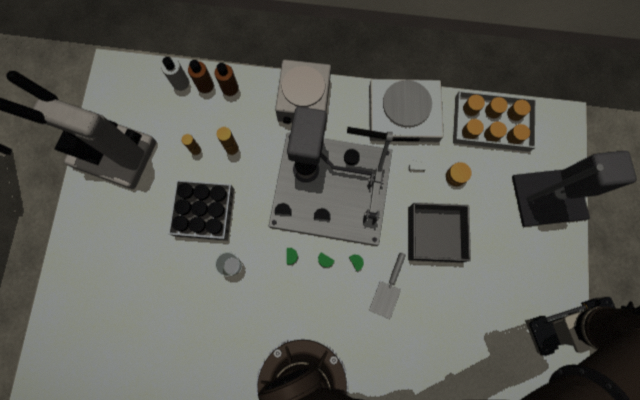

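View pics/wrist0.png

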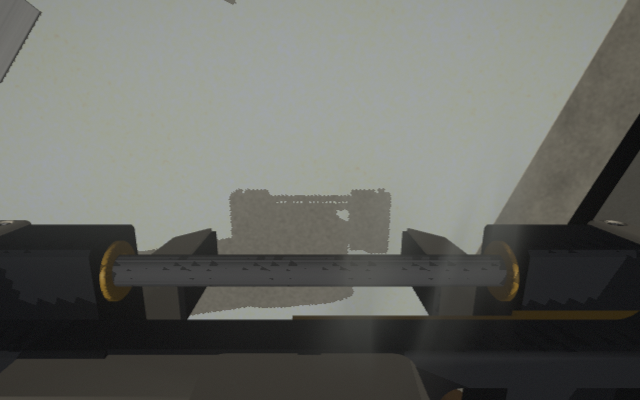

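```bash
cat > h.py <<'E'
import numpy as np,pickle,cv2
def load(n): return pickle.load(open(f"pics/{n}.pkl","rb"))
def ray(s,u,v):
    d=np.array([(u-s["cx"])/s["fx"],(v-s["cy"])/s["fy"],1.])
    R,t=s["R"],s["t"]; return -R.T@t, R.T@d
def onz(s,u,v,z):
    o,d=ray(s,u,v); return o+d*(z-o[2])/d[2]
def tri(s1,p1,s2,p2):
    o1,d1=ray(s1,*p1);o2,d2=ray(s2,*p2)
    A=np.stack([d1,-d2],1);k=np.linalg.lstsq(A,o2-o1,rcond=None)[0]
    a=o1+d1*k[0];b=o2+d2*k[1];return (a+b)/2,np.linalg.norm(a-b)
def proj(s,X):
    c=s["R"]@np.asarray(X)+s["t"];return np.array([c[0]/c[2]*s["fx"]+s["cx"],c[1]/c[2]*s["fy"]+s["cy"]])
def wristify(s,pos,rpy):
    from scipy.spatial.transform import Rotation as Ro
    T=np.eye(4);T[:3,:3]=Ro.from_euler("xyz",rpy).as_matrix();T[:3,3]=pos
    M=T@s["hand_eye"];s["R"]=M[:3,:3].T;s["t"]=-M[:3,:3].T@M[:3,3];return s
E
python3 - <<'E'
from h import *
for n,(a,b,c,d) in {"top0":(260,120,480,270),"scene0":(180,120,400,310)}.items():
    p=load(n)["pixels"][b:d,a:c,::-1]; k=min(800/(c-a),600/(d-b)); k=int(k*10)/10
    p=cv2.resize(p,None,fx=3,fy=3,interpolation=cv2.INTER_CUBIC)
    p=cv2.convertScaleAbs(p,alpha=1.6,beta=10)
    cv2.imwrite(f"pics/{n}z.png",p)
E
```

```text
(no output)
```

View pics/top0z.png

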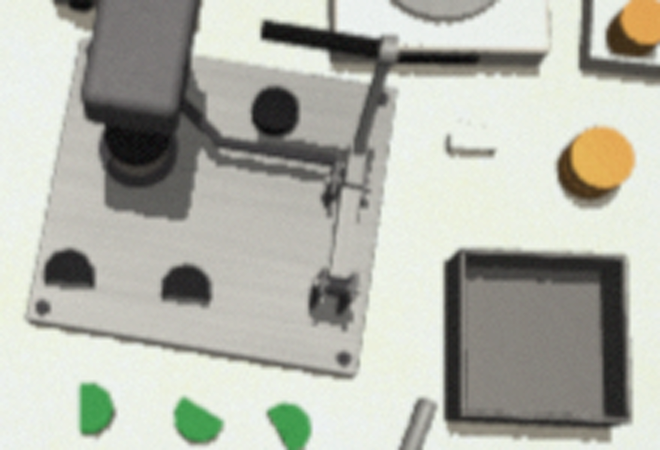

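View pics/scene0z.png

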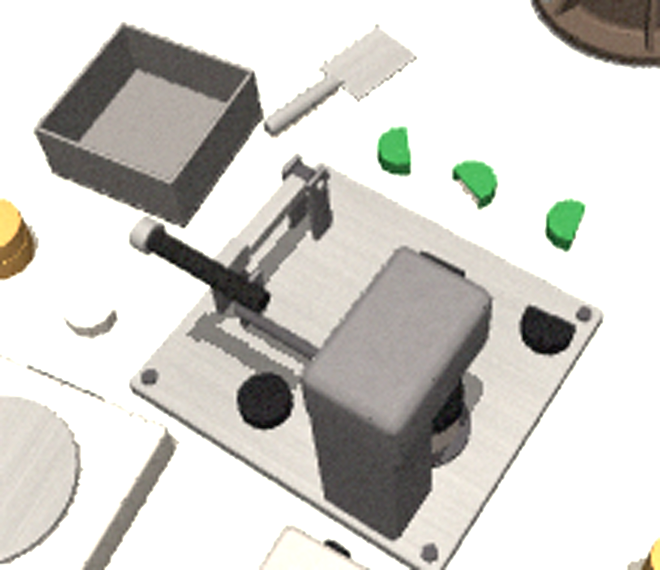

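```bash
python3 - <<'E'
from h import *
s=load("top0"); q=lambda u,v:(260+u/3-.33,120+v/3-.33)
C={"FL":(27,320),"FR":(355,374),"RR":(398,90),"RL":(80,40)}
loc={"FL":(-.15,.16),"FR":(-.15,-.17),"RR":(.15,-.17),"RL":(.15,.16)}
W={k:onz(s,*q(*v),0.02) for k,v in C.items()}
print(W)
A=np.array([loc[k] for k in C]);B=np.array([W[k][:2] for k in C])
a0,b0=A.mean(0),B.mean(0);H=(A-a0).T@(B-b0);U,_,Vt=np.linalg.svd(H);R=(U@Vt).T
print("res",(B-b0)-(A-a0)@R.T); t=b0-R@a0;print("press",t,np.degrees(np.arctan2(R[1,0],R[0,0])))
P=lambda x,y:R@np.array([x,y])+t
for n,x,y in (("hinge",-.08,-.13),("pivot",.03,-.13),("grip0",-.015,-.13),("handle",.03+.19*np.sin(.4),-.13)):print(n,P(x,y))
print("cam",-s["R"].T@s["t"])
g=s["pixels"].max(2)
m=(g<45).astype(np.uint8)
n,l,st,ce=cv2.connectedComponentsWithStats(m)
for i in range(1,n):
    x,y,w,h,a=st[i]
    if 265<x<400 and 120<y<250 and a>30: print(st[i],ce[i],onz(s,*ce[i],.035))
print("bin")
for p in ((447,252),(627,255),(628,422),(447,420)): print(onz(s,*q(*p),.075))
E
```

```text
{'FL': array([0.42809828, 0.15150242, 0.02      ]), 'FR': array([ 0.41316133, -0.17364365,  0.02      ]), 'RR': array([ 0.70789907, -0.19195025,  0.02      ]), 'RL': array([0.72279625, 0.13789418, 0.02      ])}
res [[ 0.00178289 -0.00165065]
 [ 0.00313362  0.00280108]
 [-0.001763   -0.00069853]
 [-0.00315351 -0.0004519 ]]
press [ 0.56823552 -0.01405542] -2.829075890078272
hinge [ 0.48191666 -0.13994845]
pivot [ 0.59178259 -0.14537767]
grip0 [ 0.54683744 -0.14315663]
handle [ 0.6656819  -0.14902955]
cam [ 0.2482378  -0.00205508  1.32404916]
[347 127  44  40 335] [371.65373134 137.22089552] [ 0.73481282 -0.12385421  0.035     ]
[392 137  47   5 140] [412.91428571 139.27142857] [ 0.7432142  -0.24943925  0.035     ]
[344 149  15  17 205] [351.08292683 157.13658537] [ 0.66423227 -0.06787251  0.035     ]
[275 204  16  11 147] [282.58503401 209.39455782] [0.48064976 0.11613156 0.035     ]
[314 209  16  12 148] [321.72972973 214.49324324] [4.79124341e-01 8.10688634e-05 3.50000000e-02]
[368 212   9  13  68] [372.55882353 217.54411765] [ 0.48770218 -0.14894223  0.035     ]
bin
[ 0.53255751 -0.24342406  0.075     ]
[ 0.54995513 -0.41429613  0.075     ]
[ 0.39163761 -0.42219964  0.075     ]
[ 0.37369374 -0.25500199  0.075     ]
```

```bash
cat >> h.py <<'E'
from scipy.spatial.transform import Rotation as Ro
def plan(goal,jaw_yaw=None,st=None):
    """dx,dy,dz(tool, at current orientation) to goal TCP; spin deg to bring jaw (z) axis to jaw_yaw (deg, mod 180) """
    if st is None:
        from rig import bot; st=bot.state()
    R=Ro.from_euler("xyz",st["tool_rot"]).as_matrix()
    d=R.T@(np.asarray(goal)-st["eef_pos"])
    print("t",round(st["time_s"],2),"pos",st["eef_pos"].round(4),"F",st["contact_force"].round(1),"op",round(st["opening"],4))
    print("tool x,y,z:",R.T.round(3).tolist()); print("d mm",(d*1000).round(1))
    if jaw_yaw is not None:
        cur=np.degrees(np.arctan2(R[1,2],R[0,2])); sp=-(jaw_yaw-cur) # tool x down
        sp=(sp+90)%180-90; print("jaw yaw",cur.round(1),"spin",round(sp,1))
E
python3 -c "
from h import *
plan((.40,.05,.30),87)"
```

```text
t 0.15 pos [ 0.25   -0.5724  0.2261] F [ 0.1 -0.5  0.2] op 0.092
tool x,y,z: [[-0.001, 0.001, -1.0], [0.916, 0.4, -0.0], [0.4, -0.916, -0.001]]
d mm [ -73.3  386.6 -510.4]
jaw yaw -66.4 spin 26.6
```

>>> drive_tool([
  {"grip":0,"dx":-0.005,"dy":0.017,"dz":-0.019},
  {"grip":0,"dx":-0.01,"dy":0.033,"dz":-0.038},
  {"grip":0,"dx":-0.01,"dy":0.033,"dz":-0.038},
  {"grip":0,"dy":0.033,"dz":-0.038},
  {"grip":0,"dy":0.033,"dz":-0.038},
  {"grip":0,"dy":0.033,"dz":-0.038},
  {"grip":0,"dy":0.033,"dz":-0.038},
  {"grip":0,"dy":0.033,"dz":-0.038},
  {"grip":0,"dy":0.033,"dz":-0.038},
  {"grip":0,"dy":0.033,"dz":-0.038},
  {"grip":0,"dy":0.033,"dz":-0.038},
  {"grip":0,"dy":0.033,"dz":-0.038},
  {"grip":0,"dy":0.033,"dz":-0.038},
  {"grip":0,"dy":0.017,"dz":-0.019,"spin":9},
  {"grip":0,"spin":9},
  {"grip":0,"spin":9},
  {"grip":0},
])

```text
invalid input at $.increments[0]: expected keys grip, dx, dy, dz, spin
```

```bash
python3 - <<'E'
from h import *
from rig import bot
st=bot.state(); s=bot.snapshot("wrist"); s=wristify(s,st["eef_pos"],st["tool_rot"]); pickle.dump(s,open("pics/w1.pkl","wb"))
plan((.48,0,.05),87,st)
cv2.imwrite("pics/w1.png",cv2.convertScaleAbs(s["pixels"][:,:,::-1],alpha=1.3))
E
```

```text
t 0.15 pos [ 0.25   -0.5724  0.2261] F [ 0.1 -0.5  0.2] op 0.092
tool x,y,z: [[-0.001, 0.001, -1.0], [0.916, 0.4, -0.0], [0.4, -0.916, -0.001]]
d mm [ 176.6  439.9 -432.3]
jaw yaw -66.4 spin 26.6
```

View pics/w1.png

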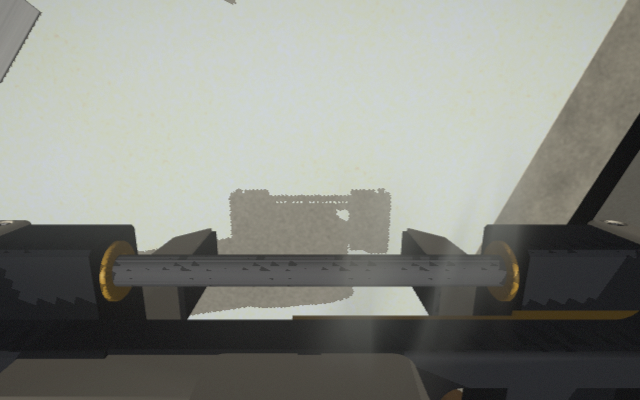

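All keys are required.

>>> drive_tool([
  {"grip":0,"dx":-0.005,"dy":0.017,"dz":-0.019,"spin":0},
  {"grip":0,"dx":-0.01,"dy":0.033,"dz":-0.038,"spin":0},
  {"grip":0,"dx":-0.01,"dy":0.033,"dz":-0.038,"spin":0},
  {"grip":0,"dx":0,"dy":0.033,"dz":-0.038,"spin":0},
  {"grip":0,"dx":0,"dy":0.033,"dz":-0.038,"spin":0},
  {"grip":0,"dx":0,"dy":0.033,"dz":-0.038,"spin":0},
  {"grip":0,"dx":0,"dy":0.033,"dz":-0.038,"spin":0},
  {"grip":0,"dx":0,"dy":0.033,"dz":-0.038,"spin":0},
  {"grip":0,"dx":0,"dy":0.033,"dz":-0.038,"spin":0},
  {"grip":0,"dx":0,"dy":0.033,"dz":-0.038,"spin":0},
  {"grip":0,"dx":0,"dy":0.033,"dz":-0.038,"spin":0},
  {"grip":0,"dx":0,"dy":0.033,"dz":-0.038,"spin":0},
  {"grip":0,"dx":0,"dy":0.033,"dz":-0.038,"spin":0},
  {"grip":0,"dx":0,"dy":0.017,"dz":-0.019,"spin":9},
  {"grip":0,"dx":0,"dy":0,"dz":0,"spin":9},
  {"grip":0,"dx":0,"dy":0,"dz":0,"spin":9},
  {"grip":0,"dx":0,"dy":0,"dz":0,"spin":0},
])

```text
time_s: 2.33
eef_pos: [0.4464, 0.0521, 0.2516]
tool_rot: [-0.879, 1.571, -2.508]
contact_force: [0.0, 1.3, 0.0]
opening: 0.0915
```

```bash
cat > snap.py <<'E'
import sys
from h import *
from rig import bot
n=sys.argv[1]
st=bot.state(); s=bot.snapshot("wrist"); s=wristify(s,st["eef_pos"],st["tool_rot"]); pickle.dump(s,open(f"pics/{n}.pkl","wb"))
plan((.48,0,.05),87,st); print("J",st["joints"].round(2))
cv2.imwrite(f"pics/{n}.png",cv2.convertScaleAbs(s["pixels"][:,:,::-1],alpha=1.3))
E
python3 snap.py w2
```

```text
t 2.33 pos [0.4464 0.0521 0.2516] F [0.  1.3 0. ] op 0.0915
tool x,y,z: [[-0.0, -0.0, -1.0], [0.998, -0.058, -0.0], [-0.058, -0.998, 0.0]]
d mm [201.6  36.6  50. ]
jaw yaw -93.3 spin -0.3
J [ 0.13  0.16 -0.41  1.91  0.07  1.09 -1.94]
```

View pics/w2.png

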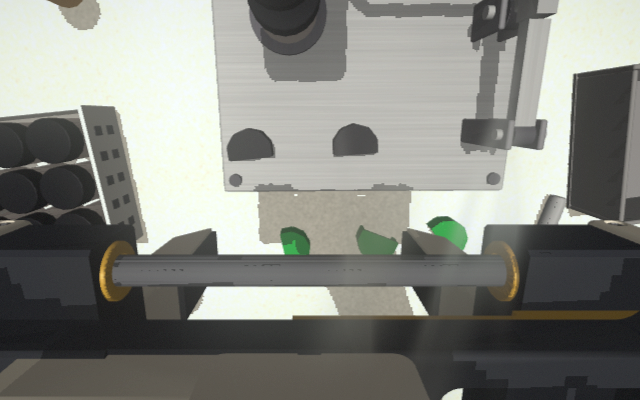

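```bash
python3 - <<'E'
from h import *
s=load("w2"); p=s["pixels"][100:205,215:515,::-1]
p=cv2.resize(p,None,fx=2.6,fy=2.6,interpolation=cv2.INTER_CUBIC)
cv2.imwrite("pics/w2z.png",cv2.convertScaleAbs(p,alpha=2.2))
g=s["pixels"].max(2)
m=(g<75).astype(np.uint8)[:200]
n,l,st,ce=cv2.connectedComponentsWithStats(m)
for i in range(1,n):
    x,y,w,h,a=st[i]
    if a>500 and 200<x<400 and y>100:
        c=max(cv2.findContours((l==i).astype(np.uint8),0,1)[0],key=len)
        print(st[i],ce[i],cv2.minAreaRect(c))
        for u,v in ((x,y+h-6),(x+w-1,y+h-6),(x+w/2,y)): print(" ",u,v,onz(s,u,v,.04).round(4))
E
```

```text
[ 333  124   45   32 1142] [354.4028021 140.7469352] ((354.569091796875, 139.01959228515625), (30.332317352294922, 44.363285064697266), 87.39744567871094)
  333 150 [0.4731 0.0252 0.04  ]
  377 150 [ 0.4704 -0.0226  0.04  ]
  355.5 124 [4.994e-01 1.000e-04 4.000e-02]
[ 228  129   46   32 1146] [249.54624782 145.32809773] ((249.58058166503906, 143.6123504638672), (29.806453704833984, 45.069828033447266), 84.0938491821289)
  228 155 [0.4742 0.14   0.04  ]
  273 155 [0.4714 0.0909 0.04  ]
  251.0 129 [0.5005 0.1122 0.04  ]
```

View pics/w2z.png

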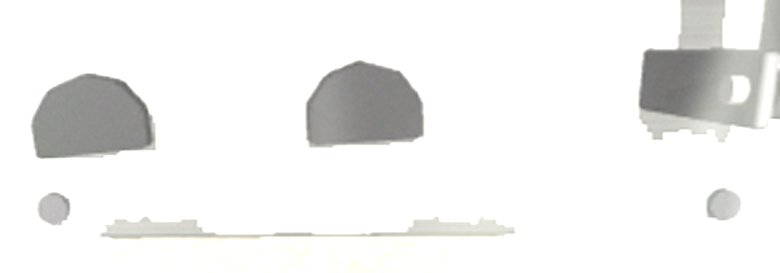

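```bash
python3 - <<'E'
from h import *
s=load("w2")
print("cam",-s["R"].T@s["t"])
for nm,L,Rr,T in (("a",(333.5,156.2),(377.3,152.7),(354.5,124)),("b",(228.8,160.4),(273.8,157.3),(249.5,128.7))):
    l,r,t=[onz(s,*p,.04)[:2] for p in (L,Rr,T)]
    d=(l-r)/np.linalg.norm(l-r); f=np.array([d[1],-d[0]])
    print(nm,"len",np.linalg.norm(l-r),"jaw yaw",np.degrees(np.arctan2(d[1],d[0])),"depth",f@(t-l),"centre(edge+7)",(l+r)/2+7e-3*f, "from round", t-.024*f)
# plate corners front, z .02
print("plate front", onz(s,225,189,.02),onz(s,505,191,.02), onz(s,215,2,.02))
print("bin",[onz(s,*p,.075).round(3) for p in ((573,77),(573,190))])
E
```

```text
cam [0.51179377 0.04905423 0.40991629]
a len 0.04785281025868938 jaw yaw 91.3200184716582 depth 0.03252161895197738 centre(edge+7) [0.4738983  0.00118887] from round [0.47543279 0.00064786]
b len 0.04957369063940692 jaw yaw 90.68229894517297 depth 0.03232153236343592 centre(edge+7) [0.47555574 0.11509608] from round [0.47689702 0.11344585]
plate front [0.43249386 0.15305764 0.02      ] [ 0.41134632 -0.17710127  0.02      ] [0.63057319 0.14015202 0.02      ]
bin [array([ 0.532, -0.2  ,  0.075]), array([ 0.423, -0.214,  0.075])]
```

>>> drive_tool([
  {"grip":0.2,"dx":0,"dy":0,"dz":0,"spin":-4},
  {"grip":0.2,"dx":0.03,"dy":0.007,"dz":0.013,"spin":0},
  {"grip":0.2,"dx":0.04,"dy":0.007,"dz":0.013,"spin":0},
  {"grip":0.2,"dx":0.04,"dy":0.007,"dz":0.013,"spin":0},
  {"grip":0.2,"dx":0.04,"dy":0.006,"dz":0.012,"spin":0},
  {"grip":0.2,"dx":0,"dy":0,"dz":0,"spin":0},
], grip_force=15)

```text
time_s: 3.12
eef_pos: [0.4722, 0.0002, 0.0997]
tool_rot: [-1.53, 1.565, -3.089]
contact_force: [-0.5, -0.4, -0.4]
opening: 0.0733
```

```bash
python3 -c "
from h import *
plan((.4735,.001,.0235),91)"
```

```text
t 3.12 pos [4.722e-01 2.000e-04 9.970e-02] F [-0.5 -0.4 -0.4] op 0.0733
tool x,y,z: [[-0.005, -0.0, -1.0], [1.0, 0.011, -0.005], [0.011, -1.0, 0.0]]
d mm [76.2  1.7 -0.8]
jaw yaw -89.3 spin -0.3
```

>>> drive_tool([
  {"grip":0.2,"dx":0.025,"dy":0.001,"dz":0,"spin":0},
  {"grip":0.2,"dx":0.025,"dy":0,"dz":0,"spin":0},
  {"grip":0.2,"dx":0.018,"dy":0,"dz":0,"spin":0},
  {"grip":0.2,"dx":0.008,"dy":0,"dz":0,"spin":0},
  {"grip":0.6,"dx":0,"dy":0,"dz":0,"spin":0},
  {"grip":0.6,"dx":0,"dy":0,"dz":0,"spin":0},
  {"grip":0.6,"dx":0,"dy":0,"dz":0,"spin":0},
])

```text
time_s: 4.0
eef_pos: [0.4756, 0.0013, 0.0265]
tool_rot: [1.54, 1.57, -0.02]
contact_force: [-0.2, -0.1, 0.4]
opening: 0.048
```

>>> drive_tool([
  {"grip":0.6,"dx":-0.01,"dy":0,"dz":0,"spin":0},
  {"grip":0.6,"dx":-0.03,"dy":0,"dz":0,"spin":0},
])

```text
time_s: 4.25
eef_pos: [0.4741, 0.0013, 0.0659]
tool_rot: [-1.56, 1.568, -3.12]
contact_force: [0.3, -0.6, -0.4]
opening: 0.048
```

>>> drive_tool([
  {"grip":0.6,"dx":-0.045,"dy":0,"dz":0,"spin":0},
  {"grip":0.6,"dx":-0.045,"dy":0,"dz":0.01,"spin":0},
  {"grip":0.6,"dx":-0.035,"dy":0,"dz":0.03,"spin":0},
  {"grip":0.6,"dx":0,"dy":0,"dz":0.05,"spin":0},
  {"grip":0.6,"dx":0,"dy":0,"dz":0.05,"spin":0},
  {"grip":0.6,"dx":0,"dy":0,"dz":0.05,"spin":0},
  {"grip":0.6,"dx":0,"dy":0,"dz":0.05,"spin":0},
  {"grip":0.6,"dx":0,"dy":0,"dz":0.05,"spin":0},
  {"grip":0.6,"dx":0,"dy":0,"dz":0.034,"spin":0},
  {"grip":0.6,"dx":0,"dy":0,"dz":0.01,"spin":0},
  {"grip":0.6,"dx":0,"dy":0,"dz":0,"spin":0},
])

```text
time_s: 5.62
eef_pos: [0.4784, -0.3324, 0.191]
tool_rot: [2.89, 1.57, 1.329]
contact_force: [-0.2, 0.1, -0.5]
opening: 0.0481
```

```bash
python3 snap.py w3; python3 -c "
from h import *
plan((.48,-.333,.06),91)"
```

```text
t 5.62 pos [ 0.4784 -0.3324  0.191 ] F [-0.2  0.1 -0.5] op 0.0481
tool x,y,z: [[0.0, 0.001, -1.0], [1.0, 0.01, 0.0], [0.01, -1.0, -0.001]]
d mm [ 141.2    4.9 -332.3]
jaw yaw -89.4 spin 3.6
J [ 0.69  0.41 -0.24  1.71  0.11  1.03 -1.15]
t 5.67 pos [ 0.4787 -0.3314  0.191 ] F [ 0.7 -0.  -1. ] op 0.0474
tool x,y,z: [[0.0, 0.001, -1.0], [1.0, 0.011, 0.0], [0.011, -1.0, -0.001]]
d mm [131.    1.3   1.8]
jaw yaw -89.4 spin -0.4
```

View pics/w3.png

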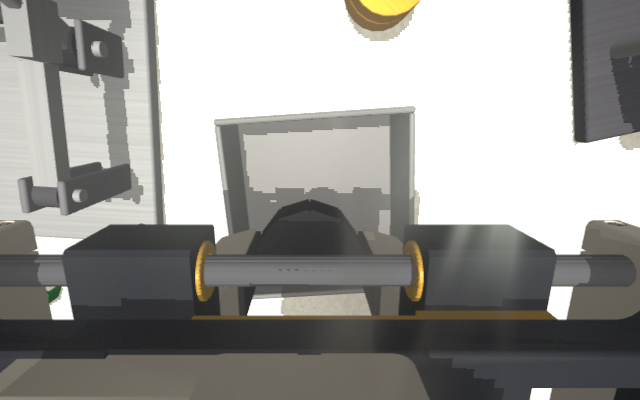

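>>> drive_tool([
  {"grip":0.6,"dx":0.035,"dy":0,"dz":0,"spin":0},
  {"grip":0.6,"dx":0.05,"dy":0,"dz":0,"spin":0},
  {"grip":0.6,"dx":0.04,"dy":0,"dz":0,"spin":0},
  {"grip":0.6,"dx":0,"dy":0,"dz":0,"spin":0},
  {"grip":0.3,"dx":0,"dy":0,"dz":0,"spin":0},
  {"grip":0.3,"dx":0,"dy":0,"dz":0,"spin":0},
  {"grip":0.3,"dx":0,"dy":0,"dz":0,"spin":0},
  {"grip":0.3,"dx":-0.05,"dy":0,"dz":0,"spin":0},
  {"grip":0.3,"dx":-0.05,"dy":0,"dz":0,"spin":0},
  {"grip":0.3,"dx":-0.03,"dy":0,"dz":0,"spin":0},
])

```text
time_s: 6.92
eef_pos: [0.4794, -0.3331, 0.1992]
tool_rot: [1.02, 1.567, -0.541]
contact_force: [-0.2, -0.4, -0.5]
opening: 0.0645
```

```bash
python3 snap.py w4; python3 -c "
from h import *
plan((.475,.114,.19),91)"
```

```text
t 6.92 pos [ 0.4794 -0.3331  0.1992] F [-0.2 -0.4 -0.5] op 0.0645
tool x,y,z: [[0.003, -0.002, -1.0], [1.0, 0.01, 0.003], [0.01, -1.0, 0.002]]
d mm [ 148.5    3.5 -333.4]
jaw yaw -89.4 spin 3.6
J [ 0.69  0.41 -0.24  1.7   0.11  1.04 -1.15]
t 6.97 pos [ 0.4808 -0.3339  0.2026] F [ 1.  -0.9  2.4] op 0.0642
tool x,y,z: [[0.007, -0.004, -1.0], [1.0, 0.01, 0.007], [0.01, -1.0, 0.004]]
d mm [  10.6   -1.3 -447.9]
jaw yaw -89.4 spin -0.4
```

View pics/w4.png

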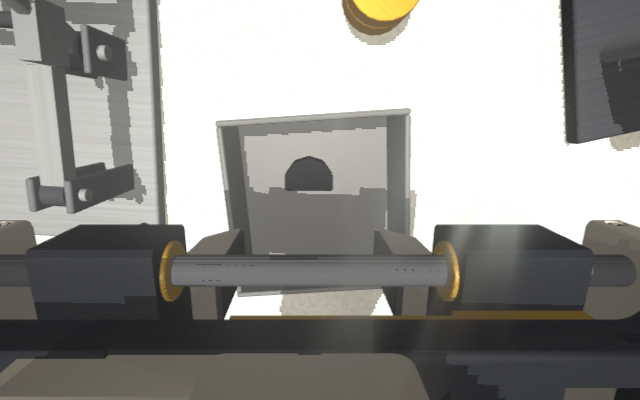

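Shard a lies in the bin (around 309,173). Now shard b.

>>> drive_tool([
  {"grip":0.2,"dx":0,"dy":0,"dz":-0.03,"spin":0},
  {"grip":0.2,"dx":0,"dy":0,"dz":-0.05,"spin":0},
  {"grip":0.2,"dx":0,"dy":0,"dz":-0.05,"spin":0},
  {"grip":0.2,"dx":0,"dy":0,"dz":-0.05,"spin":0},
  {"grip":0.2,"dx":0,"dy":0,"dz":-0.05,"spin":0},
  {"grip":0.2,"dx":0,"dy":0,"dz":-0.05,"spin":0},
  {"grip":0.2,"dx":0,"dy":0,"dz":-0.05,"spin":0},
  {"grip":0.2,"dx":0.02,"dy":0,"dz":-0.05,"spin":0},
  {"grip":0.2,"dx":0.04,"dy":0,"dz":-0.05,"spin":0},
  {"grip":0.2,"dx":0.04,"dy":0,"dz":-0.018,"spin":0},
  {"grip":0.2,"dx":0,"dy":0,"dz":0,"spin":0},
  {"grip":0.2,"dx":0,"dy":0,"dz":0,"spin":0},
])

```text
time_s: 8.48
eef_pos: [0.4745, 0.1133, 0.0977]
tool_rot: [1.199, 1.57, -0.363]
contact_force: [0.2, 0.3, -0.7]
opening: 0.0735
```

```bash
python3 -c "
from h import *
plan((.475,.1143,.0235),90.7)"
```

```text
t 8.47 pos [0.4745 0.1133 0.0977] F [ 0.2  0.3 -0.7] op 0.0735
tool x,y,z: [[0.001, -0.0, -1.0], [1.0, 0.009, 0.001], [0.009, -1.0, 0.0]]
d mm [74.2  0.4 -1. ]
jaw yaw -89.5 spin -0.2
```

>>> drive_tool([
  {"grip":0.2,"dx":0.025,"dy":0,"dz":-0.001,"spin":0},
  {"grip":0.2,"dx":0.025,"dy":0,"dz":0,"spin":0},
  {"grip":0.2,"dx":0.018,"dy":0,"dz":0,"spin":0},
  {"grip":0.2,"dx":0.005,"dy":0,"dz":0,"spin":0},
  {"grip":0.6,"dx":0,"dy":0,"dz":0,"spin":0},
  {"grip":0.6,"dx":0,"dy":0,"dz":0,"spin":0},
  {"grip":0.6,"dx":0,"dy":0,"dz":0,"spin":0},
  {"grip":0.6,"dx":-0.01,"dy":0,"dz":0,"spin":0},
  {"grip":0.6,"dx":-0.03,"dy":0,"dz":0,"spin":0},
])

```text
time_s: 9.6
eef_pos: [0.4729, 0.1149, 0.0638]
tool_rot: [-1.326, 1.568, -2.886]
contact_force: [1.1, 0.4, 0.0]
opening: 0.0479
```

>>> drive_tool([
  {"grip":0.6,"dx":-0.045,"dy":0,"dz":0,"spin":0},
  {"grip":0.6,"dx":-0.045,"dy":0,"dz":0.01,"spin":0},
  {"grip":0.6,"dx":-0.035,"dy":0,"dz":0.03,"spin":0},
  {"grip":0.6,"dx":0,"dy":-0.005,"dz":0.05,"spin":0},
  {"grip":0.6,"dx":0,"dy":-0.005,"dz":0.05,"spin":0},
  {"grip":0.6,"dx":0,"dy":-0.005,"dz":0.05,"spin":0},
  {"grip":0.6,"dx":0,"dy":-0.005,"dz":0.05,"spin":0},
  {"grip":0.6,"dx":0,"dy":-0.005,"dz":0.05,"spin":0},
  {"grip":0.6,"dx":0,"dy":0,"dz":0.05,"spin":0},
  {"grip":0.6,"dx":0,"dy":0,"dz":0.05,"spin":0},
  {"grip":0.6,"dx":0,"dy":0,"dz":0.04,"spin":0},
  {"grip":0.6,"dx":0,"dy":0,"dz":0.018,"spin":0},
  {"grip":0.6,"dx":0,"dy":0,"dz":0,"spin":0},
  {"grip":0.6,"dx":0,"dy":0,"dz":0,"spin":0},
])

```text
time_s: 11.35
eef_pos: [0.454, -0.331, 0.1889]
tool_rot: [2.971, 1.57, 1.413]
contact_force: [0.7, 0.7, -0.3]
opening: 0.0477
```

>>> drive_tool([
  {"grip":0.6,"dx":0.035,"dy":0,"dz":0,"spin":0},
  {"grip":0.6,"dx":0.05,"dy":0,"dz":0,"spin":0},
  {"grip":0.6,"dx":0.03,"dy":0,"dz":0,"spin":0},
  {"grip":0.6,"dx":0,"dy":0,"dz":0,"spin":0},
  {"grip":0.3,"dx":0,"dy":0,"dz":0,"spin":0},
  {"grip":0.3,"dx":0,"dy":0,"dz":0,"spin":0},
  {"grip":0.3,"dx":0,"dy":0,"dz":0,"spin":0},
  {"grip":0.3,"dx":-0.05,"dy":0,"dz":0,"spin":0},
  {"grip":0.3,"dx":-0.05,"dy":0,"dz":0,"spin":0},
  {"grip":0.3,"dx":-0.03,"dy":0,"dz":0,"spin":0},
  {"grip":0.3,"dx":0,"dy":0,"dz":-0.04,"spin":0},
  {"grip":0.3,"dx":0,"dy":0,"dz":-0.04,"spin":0},
  {"grip":0.3,"dx":0,"dy":0,"dz":-0.03,"spin":0},
  {"grip":0.3,"dx":0,"dy":0,"dz":0,"spin":0},
])

```text
time_s: 13.1
eef_pos: [0.4527, -0.2207, 0.2045]
tool_rot: [1.624, 1.57, 0.068]
contact_force: [0.4, 0.2, 0.5]
opening: 0.0638
```

```bash
python3 snap.py w5; python3 -c "
from h import *
plan((.475,.114,.19),91)"
```

```text
t 13.1 pos [ 0.4527 -0.2207  0.2045] F [0.4 0.2 0.5] op 0.0638
tool x,y,z: [[0.001, 0.0, -1.0], [1.0, 0.014, 0.001], [0.014, -1.0, -0.0]]
d mm [ 154.6   30.2 -220.3]
jaw yaw -89.2 spin 3.8
J [ 0.59  0.28 -0.3   1.88  0.1   1.   -1.31]
t 13.15 pos [ 0.4526 -0.2225  0.2044] F [0.5 0.1 0.8] op 0.064
tool x,y,z: [[0.001, -0.001, -1.0], [1.0, 0.012, 0.001], [0.012, -1.0, 0.001]]
d mm [  14.2   26.5 -336.2]
jaw yaw -89.3 spin -0.3
```

View pics/w5.png

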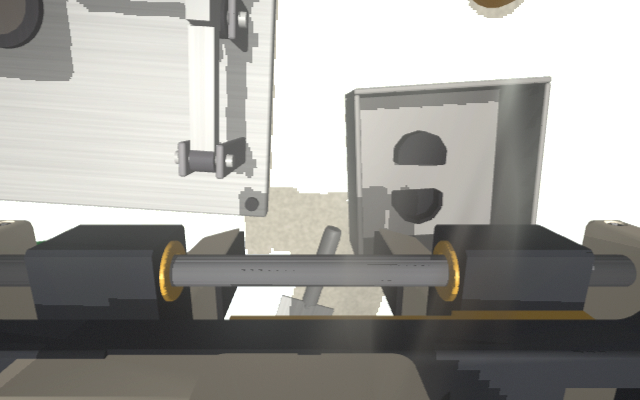

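```bash
python3 - <<'E'
from h import *
s=load("w5"); p=s["pixels"][0:185,130:290,::-1]
p=cv2.resize(p,None,fx=3.2,fy=3.2,interpolation=cv2.INTER_CUBIC)
cv2.imwrite("pics/w5z.png",p)
d=s["depth"]
for r in (30,60,90,120,140,160): print(r,d[r,180:240:4].round(3))
E
```

```text
30 [0.315 0.314 0.234 0.234 0.235 0.234 0.233 0.233 0.234 0.242 0.269 0.268
 0.262 0.262 0.267]
60 [0.321 0.319 0.24  0.238 0.238 0.238 0.238 0.238 0.239 0.246 0.32  0.32
 0.319 0.32  0.32 ]
90 [0.326 0.326 0.328 0.243 0.244 0.244 0.244 0.243 0.243 0.251 0.327 0.327
 0.326 0.327 0.326]
120 [0.335 0.333 0.332 0.249 0.25  0.249 0.25  0.249 0.248 0.256 0.334 0.332
 0.335 0.334 0.334]
140 [0.339 0.34  0.264 0.252 0.252 0.253 0.252 0.251 0.252 0.26  0.338 0.338
 0.339 0.29  0.298]
160 [0.251 0.252 0.257 0.253 0.252 0.254 0.253 0.252 0.253 0.251 0.251 0.257
 0.259 0.263 0.3  ]
```

View pics/w5z.png

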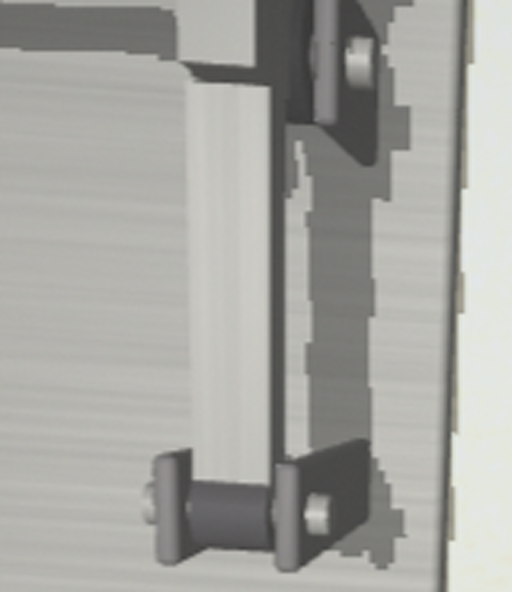

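```bash
python3 - <<'E'
from h import *
s=load("w5"); q=lambda u,v:(129.8+u/3.2,v/3.2-.2)
for n,p in {"endL":(188,78),"endR":(271,84),"L":(193,475),"R":(271,475),"endC":(230,81),"botC":(232,478)}.items(): print(n,onz(s,*q(*p),.107))
for n,p in {"cheekL top":(173,508),"cheekR":(288,513)}.items(): print(n,onz(s,*q(*p),.112))
e=onz(s,*q(229.5,81),.107);b=onz(s,*q(232,477),.107);print(np.degrees(np.arctan2(*(e-b)[1::-1])))
print("plate right edge",[onz(s,*q(*p),.02) for p in((472,5),(440,580))])
print("plate corner FR", onz(s,266,214,.02))
E
```

```text
endL [ 0.57775173 -0.13461462  0.107     ]
endR [ 0.57684713 -0.15248319  0.107     ]
L [ 0.49251213 -0.12978602  0.107     ]
R [ 0.49280455 -0.14812598  0.107     ]
endC [ 0.57730138 -0.14365179  0.107     ]
botC [ 0.49195678 -0.13891381  0.107     ]
cheekL top [ 0.48531806 -0.12635589  0.112     ]
cheekR [ 0.48458093 -0.15300775  0.112     ]
-3.1042922912085396
plate right edge [array([ 0.61833077, -0.18825173,  0.02      ]), array([ 0.45143591, -0.17679575,  0.02      ])]
plate corner FR [ 0.41597482 -0.17492539  0.02      ]
```

```bash
python3 - <<'E'
from h import *
s=load("w5"); d=s["depth"][:215].astype(float)
v,u=np.mgrid[:215,:640]
c=np.stack([(u-s["cx"])/s["fx"]*d,(v-s["cy"])/s["fy"]*d,d],-1)
X=(c-s["t"])@s["R"]; ok=d>0
for x0 in np.arange(.46,.64,.01):
    row=[]
    for y0 in np.arange(-.20,-.09,.01):
        k=ok&(abs(X[...,0]-x0)<.005)&(abs(X[...,1]-y0)<.005)
        row.append(f"{X[...,2][k].max()*1000:4.0f}" if k.any() else "   .")
    print(f"{x0:.2f}"," ".join(row))
plan((.548,-.1425,.20),86.8)
E
```

```text
0.46    2    2   21   22   22   22   23   22   22   22   22   21
0.47    3    2   20   22   23  113  105  114  114    .    .    .
0.48    3    3   22   22  112  114  112  113  114    .    .   22
0.49    2    3   22   22  112  115  112  114  114    .   21   22
0.50    3    3   21   22  106  113  109  113  114    .   22   22
0.51    2    2   22   22   22  109  109  109    .    .   22   22
0.52    3    2   21   22   22  109  109  109    .    .   22   22
0.53    3    2   22   22   23  109  110  109    .    .   22   22
0.54    2    2   22   22   23  110  110  109    .    .   23   22
0.55    2    2   23   22   22  109  109  109    .    .   23   23
0.56    2    2   22   23   22  109  109  109    .    .   22   22
0.57    3    2   23   22   57  109  109  109    .    .   22   23
0.58    2    2   23   22   78  116  116  114    .    .   22   22
0.59    2    3   22   68   78  116  116   20   63    .   22   23
0.60    2    2   22   66   78  100    .    .    .   21   23   22
0.61    2    2   22   22   65   66    .    .    .    .   22   22
0.62    3    2   22   22   22    .    .    .    .    .   22   22
0.63    1    1    .    .    .    .    .    .    .    .    .    .
t 13.15 pos [ 0.4526 -0.2225  0.2044] F [0.5 0.1 0.8] op 0.064
tool x,y,z: [[0.001, -0.001, -1.0], [1.0, 0.012, 0.001], [0.012, -1.0, 0.001]]
d mm [  4.4  96.4 -78.8]
jaw yaw -89.3 spin 3.9
```

>>> drive_tool([
  {"grip":0.45,"dx":0,"dy":0,"dz":0,"spin":4},
  {"grip":0.45,"dx":0,"dy":0.023,"dz":-0.022,"spin":0},
  {"grip":0.45,"dx":0,"dy":0.028,"dz":-0.026,"spin":0},
  {"grip":0.45,"dx":0,"dy":0.028,"dz":-0.026,"spin":0},
  {"grip":0.45,"dx":0,"dy":0.012,"dz":-0.011,"spin":0},
  {"grip":0.45,"dx":0.02,"dy":0,"dz":0,"spin":0},
  {"grip":0.45,"dx":0.02,"dy":0,"dz":0,"spin":0},
  {"grip":0.45,"dx":0.01,"dy":0,"dz":0,"spin":0},
  {"grip":0.45,"dx":0,"dy":0,"dz":0,"spin":0},
])

```text
time_s: 14.28
eef_pos: [0.5476, -0.1446, 0.1533]
tool_rot: [-1.396, 1.569, -3.027]
contact_force: [-1.2, 0.1, 0.7]
opening: 0.0506
```

```bash
python3 snap.py w6; python3 -c "
from h import *
plan((.548,-.1425,.0815),86.8)"
```

```text
t 14.28 pos [ 0.5476 -0.1446  0.1533] F [-1.2  0.1  0.7] op 0.0506
tool x,y,z: [[-0.001, -0.0, -1.0], [0.998, -0.061, -0.001], [-0.061, -0.998, 0.0]]
d mm [ 103.3  -76.1 -140.2]
jaw yaw -93.5 spin -0.5
J [ 0.38  0.44 -0.3   1.79  0.16  0.94 -1.61]
t 14.32 pos [ 0.5482 -0.1444  0.1539] F [-0.6 -0.5  1.3] op 0.0505
tool x,y,z: [[-0.0, -0.0, -1.0], [0.998, -0.06, -0.0], [-0.06, -0.998, 0.0]]
d mm [72.4 -0.3 -1.9]
jaw yaw -93.5 spin -0.3
```

View pics/w6.png

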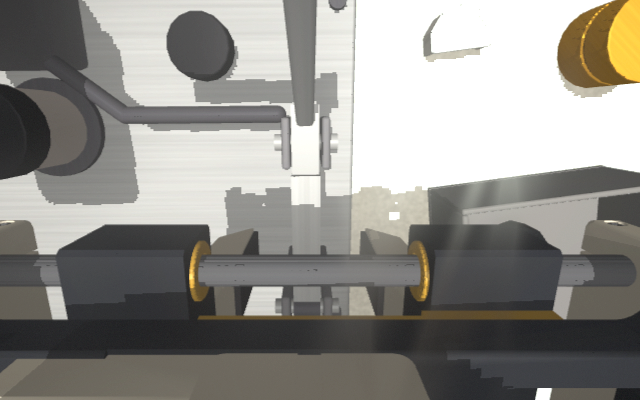

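>>> drive_tool([
  {"grip":0.45,"dx":0.02,"dy":0,"dz":-0.001,"spin":0},
  {"grip":0.45,"dx":0.025,"dy":0,"dz":0,"spin":0},
  {"grip":0.45,"dx":0.018,"dy":0,"dz":0,"spin":0},
  {"grip":0.45,"dx":0.008,"dy":0,"dz":0,"spin":0},
  {"grip":0.45,"dx":0,"dy":0,"dz":0,"spin":0},
  {"grip":0.9,"dx":0,"dy":0,"dz":0,"spin":0},
  {"grip":0.9,"dx":0,"dy":0,"dz":0,"spin":0},
  {"grip":0.9,"dx":0,"dy":0,"dz":0,"spin":0},
  {"grip":0.9,"dx":0,"dy":0,"dz":0,"spin":0},
], grip_force=20)

```text
time_s: 15.45
eef_pos: [0.5485, -0.1426, 0.0829]
tool_rot: [1.534, 1.57, -0.096]
contact_force: [0.7, -0.7, 1.8]
opening: 0.0178
```

```bash
python3 -c "
from h import *
plan((.548,-.1425,.0815),86.8)
import numpy as np
r=.064;th=np.arange(0,2.46,.12)
x=r*np.cos(th);z=r*np.sin(th)
print(np.c_[th[1:],np.diff(x)*1e3,-np.diff(z)*1e3].round(1))"
```

```text
t 15.45 pos [ 0.5485 -0.1426  0.0829] F [ 0.7 -0.7  1.8] op 0.0178
tool x,y,z: [[0.0, -0.0, -1.0], [0.998, -0.059, 0.0], [-0.059, -0.998, 0.0]]
d mm [ 1.4 -0.5 -0.1]
jaw yaw -93.4 spin -0.2
[[ 0.1 -0.5 -7.7]
 [ 0.2 -1.4 -7.6]
 [ 0.4 -2.3 -7.3]
 [ 0.5 -3.1 -7. ]
 [ 0.6 -3.9 -6.6]
 [ 0.7 -4.7 -6.1]
 [ 0.8 -5.4 -5.5]
 [ 1.  -6.  -4.8]
 [ 1.1 -6.5 -4. ]
 [ 1.2 -7.  -3.2]
 [ 1.3 -7.3 -2.3]
 [ 1.4 -7.5 -1.5]
 [ 1.6 -7.7 -0.5]
 [ 1.7 -7.7  0.4]
 [ 1.8 -7.6  1.3]
 [ 1.9 -7.4  2.2]
 [ 2.  -7.   3.1]
 [ 2.2 -6.6  3.9]
 [ 2.3 -6.1  4.6]
 [ 2.4 -5.5  5.3]]
```

>>> drive_tool([
  {"grip":0.9,"dx":-0.008,"dy":-0.0005,"dz":0,"spin":0},
  {"grip":0.9,"dx":-0.008,"dy":-0.0015,"dz":0,"spin":0},
  {"grip":0.9,"dx":-0.007,"dy":-0.0025,"dz":0,"spin":0},
  {"grip":0.9,"dx":-0.007,"dy":-0.003,"dz":0,"spin":0},
  {"grip":0.9,"dx":-0.0065,"dy":-0.004,"dz":0,"spin":0},
  {"grip":0.9,"dx":-0.006,"dy":-0.0045,"dz":0,"spin":0},
  {"grip":0.9,"dx":-0.0055,"dy":-0.0055,"dz":0,"spin":0},
  {"grip":0.9,"dx":-0.005,"dy":-0.006,"dz":0,"spin":0},
])

```text
time_s: 16.45
eef_pos: [0.521, -0.1412, 0.1363]
tool_rot: [1.41, 1.57, -0.221]
contact_force: [3.8, -0.1, -5.3]
opening: 0.0179
```

```bash
python3 -c "
from h import *
plan((.5185,-.1425,.134),86.8)"; python3 - <<'E'
from rig import bot
import cv2
p=bot.snapshot("scene")["pixels"][100:320,180:420,::-1]
cv2.imwrite("pics/s2.png",cv2.convertScaleAbs(cv2.resize(p,None,fx=2.5,fy=2.5),alpha=1.5))
E
```

```text
t 16.45 pos [ 0.521  -0.1412  0.1363] F [ 3.8 -0.1 -5.3] op 0.0179
tool x,y,z: [[0.001, -0.0, -1.0], [0.998, -0.059, 0.001], [-0.059, -0.998, 0.0]]
d mm [ 2.3 -2.4  1.5]
jaw yaw -93.4 spin -0.2
```

View pics/s2.png

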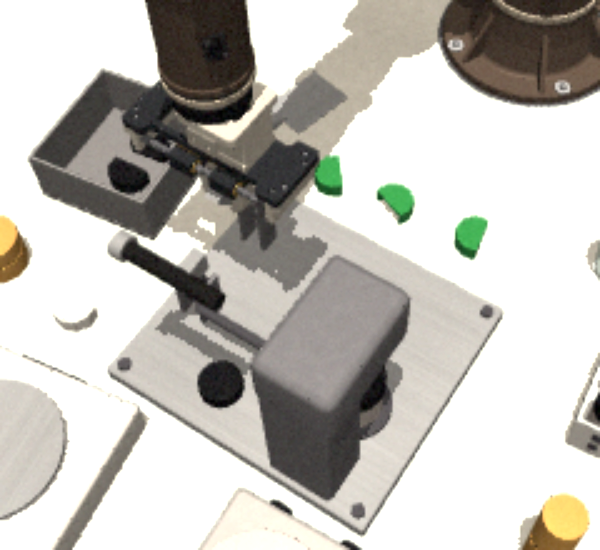

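>>> drive_tool([
  {"grip":0.9,"dx":-0.004,"dy":-0.0065,"dz":0,"spin":0},
  {"grip":0.9,"dx":-0.003,"dy":-0.007,"dz":0,"spin":0},
  {"grip":0.9,"dx":-0.0025,"dy":-0.0075,"dz":0,"spin":0},
  {"grip":0.9,"dx":-0.0015,"dy":-0.0075,"dz":0,"spin":0},
  {"grip":0.9,"dx":-0.0005,"dy":-0.008,"dz":0,"spin":0},
  {"grip":0.9,"dx":0.0005,"dy":-0.008,"dz":0,"spin":0},
  {"grip":0.9,"dx":0.0015,"dy":-0.0075,"dz":0,"spin":0},
])

```text
time_s: 17.38
eef_pos: [0.472, -0.1385, 0.1476]
tool_rot: [1.438, 1.563, -0.193]
contact_force: [5.0, -1.0, 10.1]
opening: 0.0174
```

>>> drive_tool([
  {"grip":0.9,"dx":0.002,"dy":-0.0075,"dz":0,"spin":0},
  {"grip":0.9,"dx":0.003,"dy":-0.007,"dz":0,"spin":0},
  {"grip":0.9,"dx":0.004,"dy":-0.0065,"dz":0,"spin":0},
  {"grip":0.9,"dx":0.0045,"dy":-0.006,"dz":0,"spin":0},
  {"grip":0.9,"dx":0,"dy":0,"dz":0,"spin":0},
])

```text
time_s: 18.0
eef_pos: [0.4403, -0.1368, 0.1328]
tool_rot: [-0.948, 1.569, -2.58]
contact_force: [-8.5, -1.1, 17.4]
opening: 0.0162
```

```bash
python3 -c "
from h import *
plan((.5185,-.1425,.134),86.8)"
```

```text
t 18.0 pos [ 0.4403 -0.1368  0.1328] F [-8.5 -1.1 17.4] op 0.0162
tool x,y,z: [[-0.002, -0.001, -1.0], [0.998, -0.061, -0.002], [-0.061, -0.998, 0.001]]
d mm [-1.3 78.4  1. ]
jaw yaw -93.5 spin -0.3
```

>>> drive_tool([
  {"grip":0.9,"dx":-0.003,"dy":-0.001,"dz":0,"spin":0},
  {"grip":0.45,"dx":0,"dy":0,"dz":0,"spin":0},
  {"grip":0.45,"dx":0,"dy":0,"dz":0,"spin":0},
  {"grip":0.45,"dx":0,"dy":0,"dz":0,"spin":0},
  {"grip":0.45,"dx":-0.03,"dy":0,"dz":0,"spin":0},
  {"grip":0.45,"dx":-0.04,"dy":0,"dz":0,"spin":0},
  {"grip":0.45,"dx":-0.05,"dy":0,"dz":0,"spin":0},
  {"grip":0.45,"dx":-0.04,"dy":0,"dz":0,"spin":0},
  {"grip":0.45,"dx":0,"dy":0,"dz":0,"spin":0},
])

```text
time_s: 19.12
eef_pos: [0.4426, -0.1364, 0.2977]
tool_rot: [1.351, 1.565, -0.279]
contact_force: [-0.2, -0.1, -0.5]
opening: 0.0504
```

```bash
python3 snap.py w7; python3 - <<'E'
from rig import bot
import cv2
for n,(b,d,a,c) in {"scene":(100,320,180,420),"top":(110,290,240,480)}.items():
    p=bot.snapshot(n)["pixels"][b:d,a:c,::-1]
    cv2.imwrite(f"pics/{n}3.png",cv2.convertScaleAbs(cv2.resize(p,None,fx=2.5,fy=2.5),alpha=1.5))
E
```

```text
t 19.12 pos [ 0.4426 -0.1364  0.2977] F [-0.2 -0.1 -0.5] op 0.0504
tool x,y,z: [[0.006, -0.002, -1.0], [0.998, -0.059, 0.006], [-0.059, -0.998, 0.001]]
d mm [ 247.7   27.8 -138.7]
jaw yaw -93.4 spin -0.4
J [ 0.48  0.13 -0.34  1.82  0.05  1.19 -1.5 ]
```

View pics/w7.png

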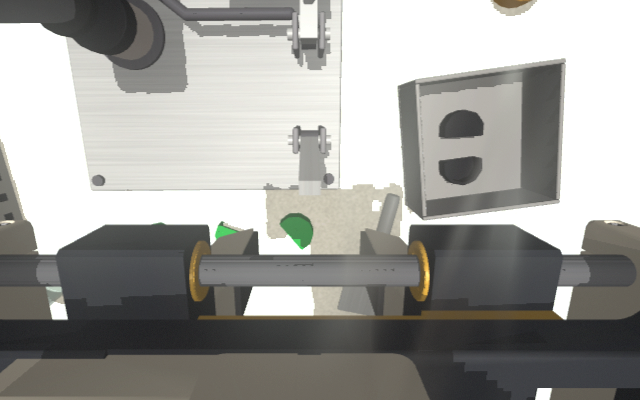

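View pics/scene3.png

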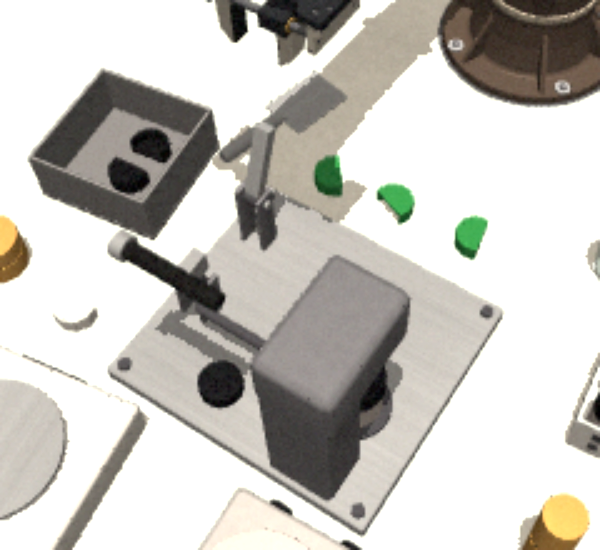

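```bash
python3 - <<'E'
from h import *
a=load("scene0");b=load("top0")
qs=lambda u,v:(180+u/3-.33,120+v/3-.33); qt=lambda u,v:(260+u/3-.33,120+v/3-.33)
for n,p,q in (("left end",(258,298),(268,31)),("arm cap",(148,236),(388,48))): print(n,tri(a,qs(*p),b,qt(*q)))
s=load("w7"); d=s["depth"]
for u,v in ((310,186),(310,175),(310,160)):
    k=d[v,u];c=np.array([(u-s["cx"])/s["fx"]*k,(v-s["cy"])/s["fy"]*k,k]);print((c-s["t"])@s["R"])
plan((.668,-.147,.32),-3.2)
E
```

```text
left end (array([ 0.67182981, -0.04513716,  0.23560177]), np.float64(0.0004125984433518303))
arm cap (array([ 0.66815468, -0.14850431,  0.23617435]), np.float64(0.0008665135910904825))
[ 0.45289993 -0.13711435  0.18873438]
[ 0.46082458 -0.13758932  0.18254589]
[ 0.46998027 -0.13820262  0.15734164]
t 19.27 pos [ 0.4404 -0.1362  0.2938] F [-0.  -0.1 -0.4] op 0.0508
tool x,y,z: [[-0.001, 0.0, -1.0], [0.998, -0.059, -0.001], [-0.059, -0.998, -0.0]]
d mm [-26.5 227.8  -2.7]
jaw yaw -93.4 spin 89.8
```

The lever arm is at y≈-0.149 and the handle runs left to y≈-0.045, so its middle is near y≈-0.09. The catch reads only about 2.0 rad, so I'll push it further over with closed fingers first.

>>> drive_tool([
  {"grip":1.0,"dx":0,"dy":0.03,"dz":0.001,"spin":0},
  {"grip":1.0,"dx":0,"dy":0.03,"dz":0.001,"spin":0},
  {"grip":1.0,"dx":0.03,"dy":0,"dz":0,"spin":0},
  {"grip":1.0,"dx":0.05,"dy":0,"dz":0,"spin":0},
  {"grip":1.0,"dx":0.045,"dy":0,"dz":0,"spin":0},
  {"grip":1.0,"dx":0.023,"dy":0,"dz":0,"spin":0},
  {"grip":1.0,"dx":0,"dy":0,"dz":0,"spin":0},
])

```text
time_s: 20.15
eef_pos: [0.4985, -0.1414, 0.144]
tool_rot: [-1.766, 1.565, 2.887]
contact_force: [0.6, -0.7, 0.6]
opening: 0.0007
```

>>> drive_tool([
  {"grip":1.0,"dx":0,"dy":-0.008,"dz":0,"spin":0},
  {"grip":1.0,"dx":0,"dy":-0.008,"dz":0,"spin":0},
  {"grip":1.0,"dx":0,"dy":-0.008,"dz":0,"spin":0},
  {"grip":1.0,"dx":0,"dy":-0.008,"dz":0,"spin":0},
])

```text
time_s: 20.65
eef_pos: [0.4691, -0.1401, 0.1475]
tool_rot: [1.386, 1.568, -0.244]
contact_force: [2.4, -0.3, 0.2]
opening: 0.0006
```

>>> drive_tool([
  {"grip":1.0,"dx":0,"dy":-0.006,"dz":0,"spin":0},
  {"grip":1.0,"dx":0,"dy":-0.005,"dz":0,"spin":0},
  {"grip":1.0,"dx":0,"dy":0,"dz":0,"spin":0},
])

```text
time_s: 21.02
eef_pos: [0.4572, -0.1393, 0.1466]
tool_rot: [-1.449, 1.57, -3.079]
contact_force: [0.6, -0.2, -0.4]
opening: 0.0005
```

>>> drive_tool([
  {"grip":0.5,"dx":0,"dy":0.02,"dz":0,"spin":0},
  {"grip":0.5,"dx":-0.04,"dy":0,"dz":0,"spin":0},
  {"grip":0.5,"dx":-0.05,"dy":0,"dz":0,"spin":0},
  {"grip":0.5,"dx":-0.05,"dy":-0.02,"dz":0,"spin":0},
  {"grip":0.5,"dx":-0.035,"dy":-0.02,"dz":0,"spin":0},
  {"grip":0.5,"dx":0,"dy":0,"dz":0,"spin":0},
  {"grip":0.5,"dx":0,"dy":0,"dz":0,"spin":0},
])

```text
time_s: 21.9
eef_pos: [0.4375, -0.1381, 0.3209]
tool_rot: [-1.676, 1.57, 2.977]
contact_force: [0.5, 0.5, -0.4]
opening: 0.0457
```

```bash
python3 snap.py w8; python3 - <<'E'
from h import *
from rig import bot
p=bot.snapshot("scene")["pixels"][100:320,180:420,::-1]
cv2.imwrite(f"pics/s4.png",cv2.convertScaleAbs(cv2.resize(p,None,fx=2.5,fy=2.5),alpha=1.5))
s=load("w8"); d=s["depth"].astype(float)
v,u=np.mgrid[:225,:640];d=d[:225]
c=np.stack([(u-s["cx"])/s["fx"]*d,(v-s["cy"])/s["fy"]*d,d],-1)
X=(c-s["t"])@s["R"]; H=np.array([.4845,-.139,.1])
k=(d>0)&(abs(X[...,1]+.137)<.005)&(X[...,2]>.116)&(X[...,2]<.22)&(X[...,0]<.5)
P=X[k];print(len(P)); 
w=P[:,[0,2]]; m=w.mean(0); dr=np.linalg.svd(w-m)[2][0]; dr*=np.sign(dr[1]); print("theta",np.arctan2(dr[1],dr[0]),w.min(0),w.max(0))
E
```

```text
t 21.9 pos [ 0.4375 -0.1381  0.3209] F [ 0.5  0.5 -0.4] op 0.0457
tool x,y,z: [[-0.001, 0.0, -1.0], [0.998, -0.06, -0.001], [-0.06, -0.998, -0.0]]
d mm [ 270.8   34.5 -140.3]
jaw yaw -93.4 spin -0.4
J [ 0.5   0.12 -0.34  1.78  0.04  1.25 -1.49]
707
theta 2.4075465184917975 [0.41305948 0.11606395] [0.47929123 0.17136056]
```

View pics/w8.png

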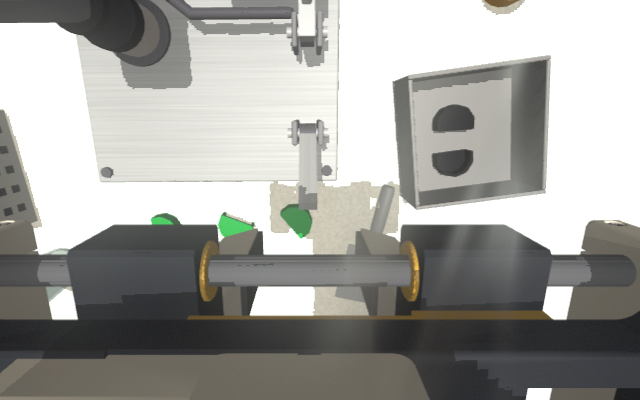

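View pics/s4.png

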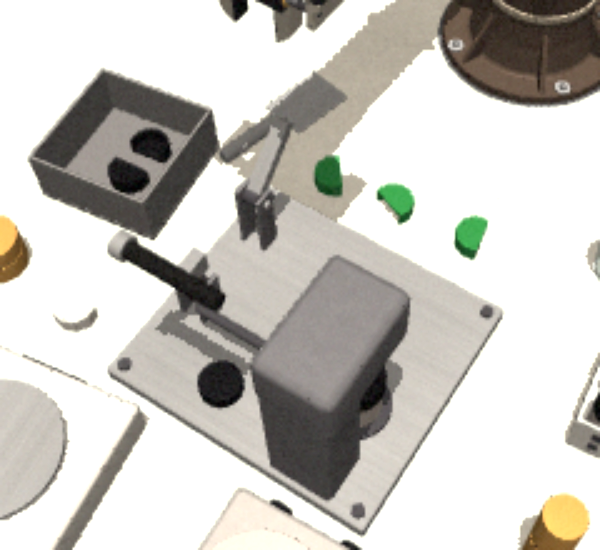

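>>> drive_tool([
  {"grip":0.2,"dx":0,"dy":0,"dz":0,"spin":-10},
  {"grip":0.2,"dx":0,"dy":0,"dz":0,"spin":-10},
  {"grip":0.2,"dx":0,"dy":0,"dz":0,"spin":-10},
  {"grip":0.2,"dx":0,"dy":0,"dz":0,"spin":-10},
  {"grip":0.2,"dx":0,"dy":0,"dz":0,"spin":-10},
  {"grip":0.2,"dx":0,"dy":0,"dz":0,"spin":-10},
  {"grip":0.2,"dx":0,"dy":0,"dz":0,"spin":-10},
  {"grip":0.2,"dx":0,"dy":0,"dz":0,"spin":-10},
  {"grip":0.2,"dx":0,"dy":0,"dz":0,"spin":-10},
  {"grip":0.2,"dx":0,"dy":0,"dz":0,"spin":0},
])

```text
time_s: 23.25
eef_pos: [0.4377, -0.1381, 0.3205]
tool_rot: [2.734, 1.569, 2.673]
contact_force: [-0.3, -0.1, -0.2]
opening: 0.0739
```

>>> drive_tool([
  {"grip":0.2,"dx":0,"dy":0.01,"dz":0.039,"spin":0},
  {"grip":0.2,"dx":0,"dy":0.01,"dz":0.04,"spin":0},
  {"grip":0.2,"dx":0,"dy":0.01,"dz":0.04,"spin":0},
  {"grip":0.2,"dx":0,"dy":0.01,"dz":0.04,"spin":0},
  {"grip":0.2,"dx":0,"dy":0.01,"dz":0.04,"spin":0},
  {"grip":0.2,"dx":0,"dy":0.01,"dz":0.03,"spin":0},
  {"grip":0.2,"dx":0,"dy":0,"dz":0,"spin":0},
  {"grip":0.2,"dx":0,"dy":0,"dz":0,"spin":0},
])

```text
time_s: 24.25
eef_pos: [0.6695, -0.0919, 0.3208]
tool_rot: [-3.019, 1.569, -3.08]
contact_force: [0.6, 0.3, 0.7]
opening: 0.0737
```

```bash
python3 snap.py w9; python3 -c "
from h import *
plan((.67,-.092,.217),-3.2)"
```

```text
t 24.25 pos [ 0.6695 -0.0919  0.3208] F [0.6 0.3 0.7] op 0.0737
tool x,y,z: [[-0.002, -0.0, -1.0], [0.062, 0.998, -0.0], [0.998, -0.062, -0.002]]
d mm [ 271.1   80.1 -194.4]
jaw yaw -3.5 spin 89.5
J [ 0.33  0.52 -0.47  1.25  0.23  1.43 -0.18]
t 24.3 pos [ 0.6694 -0.0922  0.3213] F [ 0.4 -0.2 -0.3] op 0.0734
tool x,y,z: [[-0.001, -0.0, -1.0], [0.062, 0.998, -0.0], [0.998, -0.062, -0.001]]
d mm [104.3   0.3   0.7]
jaw yaw -3.5 spin -0.3
```

View pics/w9.png

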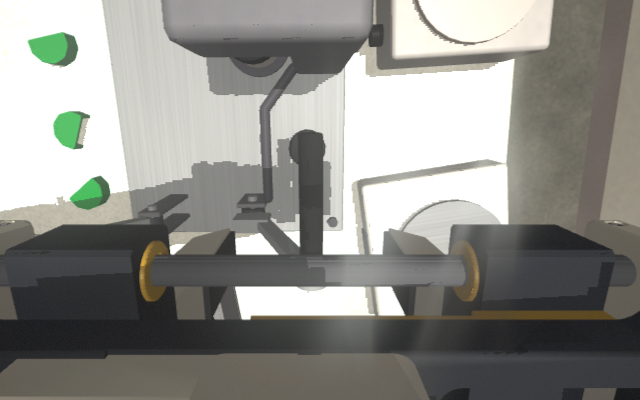

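>>> drive_tool([
  {"grip":0.2,"dx":0.025,"dy":0,"dz":0,"spin":0},
  {"grip":0.2,"dx":0.035,"dy":0,"dz":0,"spin":0},
  {"grip":0.2,"dx":0.03,"dy":0,"dz":0,"spin":0},
  {"grip":0.2,"dx":0.014,"dy":0,"dz":0,"spin":0},
  {"grip":0.2,"dx":0,"dy":0,"dz":0,"spin":0},
  {"grip":0.9,"dx":0,"dy":0,"dz":0,"spin":0},
  {"grip":0.9,"dx":0,"dy":0,"dz":0,"spin":0},
  {"grip":0.9,"dx":0,"dy":0,"dz":0,"spin":0},
  {"grip":0.9,"dx":0,"dy":0,"dz":0,"spin":0},
  {"grip":0.9,"dx":0,"dy":0,"dz":0,"spin":0},
], grip_force=40)

```text
time_s: 25.55
eef_pos: [0.6701, -0.0918, 0.2177]
tool_rot: [-1.319, 1.571, -1.379]
contact_force: [0.1, -0.2, 0.0]
opening: 0.0278
```

```bash
python3 -c "
from h import *
plan((.67,-.092,.217),-3.2)
a=np.linspace(.4,-.54,21);x=.19*np.sin(a);z=.19*np.cos(a)
print(np.c_[a[1:],np.diff(x)*1e3,-np.diff(z)*1e3].round(1).tolist())"
```

```text
t 25.55 pos [ 0.6701 -0.0918  0.2177] F [ 0.1 -0.2  0. ] op 0.0278
tool x,y,z: [[0.0, -0.0, -1.0], [0.059, 0.998, -0.0], [0.998, -0.059, 0.0]]
d mm [ 0.7 -0.2 -0. ]
jaw yaw -3.4 spin -0.2
[[0.4, -8.3, -3.3], [0.3, -8.4, -2.9], [0.3, -8.6, -2.5], [0.2, -8.7, -2.1], [0.2, -8.8, -1.7], [0.1, -8.8, -1.3], [0.1, -8.9, -0.8], [0.0, -8.9, -0.4], [-0.0, -8.9, -0.0], [-0.1, -8.9, 0.4], [-0.1, -8.9, 0.8], [-0.2, -8.8, 1.3], [-0.2, -8.8, 1.7], [-0.3, -8.7, 2.1], [-0.3, -8.6, 2.5], [-0.4, -8.5, 2.9], [-0.4, -8.3, 3.3], [-0.4, -8.1, 3.7], [-0.5, -8.0, 4.0], [-0.5, -7.8, 4.4]]
```

>>> drive_tool([
  {"grip":1.0,"dx":0,"dy":0,"dz":0,"spin":0},
  {"grip":1.0,"dx":0,"dy":0,"dz":0,"spin":0},
  {"grip":1.0,"dx":0,"dy":0,"dz":0,"spin":0},
])

```text
time_s: 25.92
eef_pos: [0.6704, -0.0919, 0.2177]
tool_rot: [0.016, 1.57, -0.043]
contact_force: [2.5, 0.5, -1.1]
opening: 0.0168
```

>>> drive_tool([
  {"grip":1.0,"dx":-0.0033,"dy":0,"dz":-0.0083,"spin":0},
  {"grip":1.0,"dx":-0.0029,"dy":0,"dz":-0.0084,"spin":0},
  {"grip":1.0,"dx":-0.0025,"dy":0,"dz":-0.0086,"spin":0},
  {"grip":1.0,"dx":-0.0021,"dy":0,"dz":-0.0087,"spin":0},
  {"grip":1.0,"dx":-0.0017,"dy":0,"dz":-0.0088,"spin":0},
  {"grip":1.0,"dx":-0.0013,"dy":0,"dz":-0.0088,"spin":0},
  {"grip":1.0,"dx":-0.0008,"dy":0,"dz":-0.0089,"spin":0},
  {"grip":1.0,"dx":-0.0004,"dy":0,"dz":-0.0089,"spin":0},
])

```text
time_s: 26.92
eef_pos: [0.6032, -0.0883, 0.2353]
tool_rot: [-0.081, 1.563, -0.141]
contact_force: [7.8, -1.9, 8.4]
opening: 0.0168
```

>>> drive_tool([
  {"grip":1.0,"dx":0,"dy":0,"dz":-0.0089,"spin":0},
  {"grip":1.0,"dx":0.0004,"dy":0,"dz":-0.0089,"spin":0},
  {"grip":1.0,"dx":0.0008,"dy":0,"dz":-0.0089,"spin":0},
  {"grip":1.0,"dx":0.0013,"dy":0,"dz":-0.0088,"spin":0},
  {"grip":1.0,"dx":0.0017,"dy":0,"dz":-0.0088,"spin":0},
  {"grip":1.0,"dx":0.0021,"dy":0,"dz":-0.0087,"spin":0},
  {"grip":1.0,"dx":0.0025,"dy":0,"dz":-0.0086,"spin":0},
])

```text
time_s: 27.8
eef_pos: [0.5417, -0.0843, 0.2261]
tool_rot: [-0.06, 1.564, -0.12]
contact_force: [5.7, -0.4, 10.8]
opening: 0.017
```

>>> drive_tool([
  {"grip":1.0,"dx":0.0027,"dy":0,"dz":-0.0085,"spin":0},
  {"grip":1.0,"dx":0.0031,"dy":0,"dz":-0.0083,"spin":0},
  {"grip":1.0,"dx":0.0034,"dy":0,"dz":-0.0081,"spin":0},
  {"grip":1.0,"dx":0.0037,"dy":0,"dz":-0.008,"spin":0},
])

```text
time_s: 28.3
eef_pos: [0.5091, -0.0821, 0.2131]
tool_rot: [-0.025, 1.563, -0.084]
contact_force: [6.8, -1.4, 7.4]
opening: 0.0168
```

>>> drive_tool([
  {"grip":1.0,"dx":0.002,"dy":0,"dz":-0.005,"spin":0},
  {"grip":1.0,"dx":0,"dy":0,"dz":0,"spin":0},
])

```text
time_s: 28.55
eef_pos: [0.5036, -0.0818, 0.2106]
tool_rot: [-0.021, 1.565, -0.081]
contact_force: [7.6, -1.0, 1.8]
opening: 0.0169
```

```bash
python3 - <<'E'
from h import *
plan((.4995,-.082,.206),-3.2)
from rig import bot
p=bot.snapshot("scene")["pixels"][100:320,180:420,::-1]
cv2.imwrite(f"pics/s5.png",cv2.convertScaleAbs(cv2.resize(p,None,fx=2.5,fy=2.5),alpha=1.5))
E
```

```text
t 28.55 pos [ 0.5036 -0.0818  0.2106] F [ 7.6 -1.   1.8] op 0.0169
tool x,y,z: [[0.006, -0.0, -1.0], [0.06, 0.998, -0.0], [0.998, -0.06, 0.006]]
d mm [ 4.6 -0.5 -4.1]
jaw yaw -3.4 spin -0.2
```

View pics/s5.png

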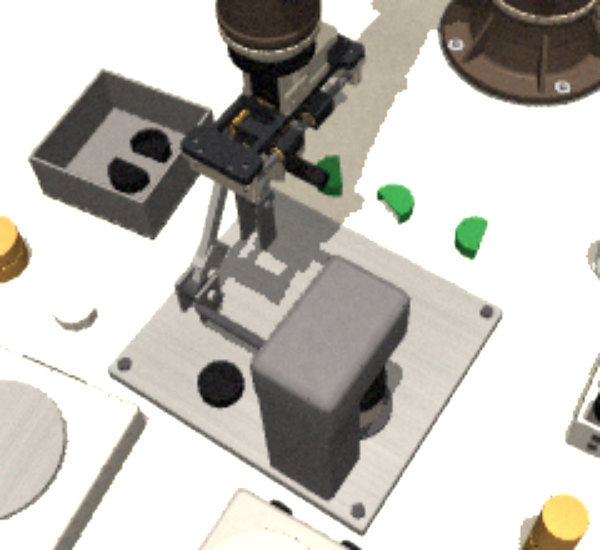

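>>> drive_tool([
  {"grip":1.0,"dx":0.002,"dy":0,"dz":-0.004,"spin":0},
  {"grip":1.0,"dx":0,"dy":0,"dz":0,"spin":0},
])

```text
time_s: 28.85
eef_pos: [0.5021, -0.0817, 0.2097]
tool_rot: [-0.003, 1.56, -0.063]
contact_force: [13.1, -1.0, 4.2]
opening: 0.0169
```

>>> drive_tool([
  {"grip":1.0,"dx":0.001,"dy":0,"dz":-0.003,"spin":0},
  {"grip":1.0,"dx":0,"dy":0,"dz":0,"spin":0},
])

```text
time_s: 29.1
eef_pos: [0.5017, -0.0817, 0.2095]
tool_rot: [0.018, 1.555, -0.042]
contact_force: [21.2, -3.0, 0.1]
opening: 0.0168
```

>>> drive_tool([
  {"grip":1.0,"dx":0,"dy":0,"dz":0,"spin":0},
  {"grip":1.0,"dx":0,"dy":0,"dz":0,"spin":0},
  {"grip":1.0,"dx":0,"dy":0,"dz":0,"spin":0},
  {"grip":1.0,"dx":0,"dy":0,"dz":0,"spin":0},
])

```text
time_s: 29.6
eef_pos: [0.5016, -0.0816, 0.2095]
tool_rot: [0.021, 1.555, -0.039]
contact_force: [21.6, -2.8, 2.4]
opening: 0.0168
```

```bash
python3 - <<'E'
from h import *
from rig import bot
for n,(b,d,a,c) in {"scene":(100,320,180,420),"top":(110,290,240,480)}.items():
    p=bot.snapshot(n)["pixels"][b:d,a:c,::-1]
    cv2.imwrite(f"pics/{n}6.png",cv2.convertScaleAbs(cv2.resize(p,None,fx=2.5,fy=2.5),alpha=1.5))
E
python3 snap.py w10
```

```text
t 29.7 pos [ 0.5017 -0.0817  0.2095] F [20.5 -2.7  2.6] op 0.0169
tool x,y,z: [[0.016, -0.001, -1.0], [0.06, 0.998, 0.0], [0.998, -0.06, 0.016]]
d mm [159.   80.2 -29. ]
jaw yaw -3.4 spin 89.6
J [ 0.47  0.3  -0.52  1.86  0.18  1.01 -0.18]
```

View pics/scene6.png

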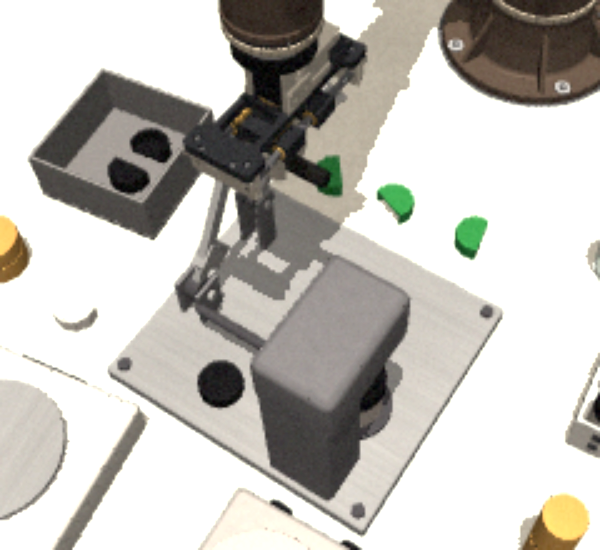

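View pics/top6.png

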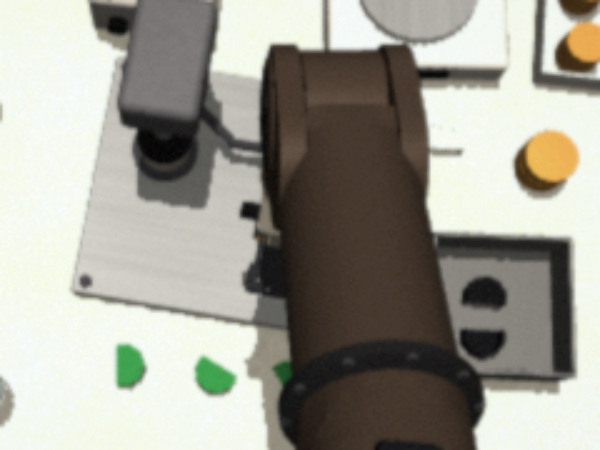

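View pics/w10.png

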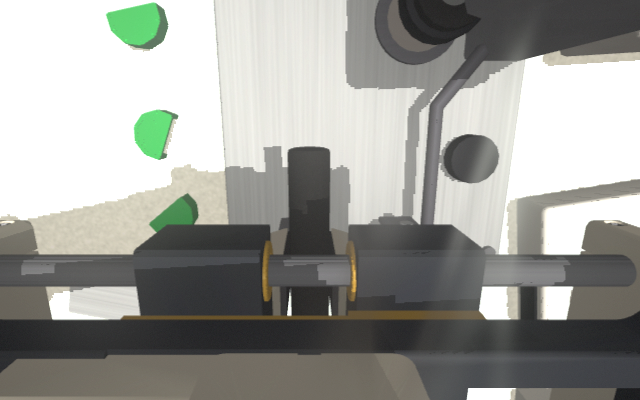

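```bash
python3 -c "
from rig import bot
print(bot.hand_in()); s=bot.state(); print(s['time_s'],s['eef_pos'],s['contact_force'],s['opening'])"
```

```text
the job is handed in; nothing more can be done
None
the job is handed in; nothing more can be done
```

The job is handed in at about 29.7 s, and as far as my last checks show everything was done in the order asked.

- **Cap pieces:** both are in the grey bin; the last scene and top pictures show them lying on its floor.
- **Safety catch:** my first swing left it at only about 2.0 rad, because the strut slipped in the grip. I pushed it further over with the closed fingers. It then measured about 2.4 rad by depth, past upright and short of its 2.5 stop. Pulling the lever came after that.
- **Lever:** I gripped the handle and pulled until it stopped moving. On the last step the force rose from 13 to 21 N for about 0.4 mm of travel, well over the 8 N spring. The handle was then at about z 0.228 m, against the stated 0.227 for fully pulled. It was still gripped (opening 17 mm) with a steady 21 N pull when I handed in.

The whole cap and the green look-alikes are where they were in the last pictures. I did not re-measure the other things, but the arm never touched them. I could not see the ram on the jar cap, so full pull rests on the force and the handle position. The state could not be read after handing in.

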